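# Seat a round mirror in a spring-loaded three-point nest

### The job

Load the larger of the two round mirrors, glass face up, into the alignment nest: set it flat on the open end of the nest's plate, then push it in past the spring roller until it is fully home, touching the side rail, the stop post and the roller all at once. Be gentle, do not ram the optic against the post or the rail, and leave the small mirror, the screwdriver and the post base where they are.

Things in the scene. Friction and masses are not known exactly. Their poses are not given: they have to be found in the camera images.
- mirror_center (a point): Centre (half-way up, on the axis) of the larger mirror: a plain aluminium-rimmed disc, 50 mm diameter, 20 mm high, about 0.13 kg, lying flat, glass face up, on the black rubber mat (mat top 6 mm above the bench). Its own z axis is the disc's axis, up when the glass faces up.
- small_mirror: Bystander: smaller mirror of the same make, 34 mm diameter, 16 mm high, lying on the same mat; origin at the centre of its underside. The two mirrors can be either way round on the mat.
- nest: Nest, fixed to the bench: dark steel plate 12 mm thick, reaching from -117.5 to +47.5 mm along its own x and from -46.5 to +78.5 mm along its own y. Origin on the bench under the seat centre (where the mirror's axis must finally be). Own x axis = the way the mirror is pushed in, from the open end (-x) to the stop (+x); y to the left seen along x; z up. An aluminium block (50 x 26 mm, 22 mm above the plate, at y 49 to 75 mm, x -37 to +13 mm) carries the spring plunger.
- seat (a point): Centre of the mirror (half-way up it) when it is fully home: on the nest's origin axis, 22 mm above the bench. Axes as the nest.
- apron (a point): Point on the plate's top face (12 mm above the bench) in the middle of the open end, 80 mm before the seat along the nest's x axis: a 50 mm mirror set down here is clear of rail and roller. Axes as the nest.
- rail: Fixed aluminium side rail on the plate; its straight inner face is 25 mm from the seat centre on the nest's -y side, running along x from -50 to +25 mm; at the open end (x -50 to -65 mm) it flares outwards as a lead-in. 26 mm high above the plate, 12 mm thick. Origin on the plate's top face at the seat. The mirror slides along it.
- stop: Fixed upright steel stop post, 12 mm diameter, 30 mm high, at the far end: nest x = +30, y = +8 mm; origin on the plate. The mirror's rim must rest on it; pressing the optic on the post or rail with over 30 N may chip it.
- roller_top (a point): Top centre of the spring roller: an upright steel roller 12 mm diameter that turns freely, its top 26 mm above the plate, at nest x = -11.6 mm. With nothing pushing it, it stands at y = 23.7 mm; it is carried by a spring plunger that slides along the nest's y.
- plunger (a joint): Slide of the spring roller outwards (nest +y), m: 0 = free, about 0.0073 as the widest part of the mirror passes, about 0.005 with the mirror home, limit 0.012. Spring force about 2.5 N at 0 and 250 N/m more.
- driver: Bystander: screwdriver with black handle, 160 mm long, lying on the bench.
- post_base: Bystander: steel post on a round base, 50 mm diameter at the foot, 60 mm high; origin at the centre of its underside.
- mirror: The larger mirror itself; origin at the centre of its underside (see its centre point).
- roller: The spring roller itself; origin on its axis, 2 mm above the plate. Past the widest part the spring presses the mirror to the rail, but friction can leave it short of the stop: it has to be pushed on until the stop is felt. Pushing past the roller takes roughly 3 to 10 N; it then falls to 0 to 6 N, and rises sharply when the stop is met.
There are look-alikes about, which are no part of the job. What is shaped like the mirror but pink or purple is not meant.

How it is judged:
By the outcome, as a careful person would: the job done as asked, in the order asked, and still so for the second after the job is handed in, with the robot touching nothing.
It also fails if it takes over 64 s, if anything falls off the work surface, if the arm or the gripper's body presses on something with over 40 N, if the wrist force passes 120 N, or if a joint passes its speed limit or range.

### The arm

A 7-joint arm with a two-finger parallel gripper is mounted at the origin on the work surface. World frame = base frame: x ahead of the robot, y to its left, z up, the work surface at z = 0. Lengths are in m, angles in rad, forces in N, time in s.
With the tool pointing down it reaches from about 0.35 to 0.9 m from the base axis. Payload 8.1 kg.
Tool frame: the origin (TCP) lies where the fingers leave the gripper's body, on its centre line; the fingertips stand 66 mm ahead of it and the grasp point (between the pads) lies 47 mm ahead of it (arm.tip_reach is the distance from the TCP to the fingertips, in m); z points along the fingers, y is the direction in which the jaws open and shut (so a half turn about z gives the same grasp; the last joint's range is limited). The gripper opens to 92 mm and grips with 3 to 60 N. Pads are 19 mm wide; open, the fingers measure 130 mm over their backs; the gripper's body (75 mm by 190 mm) begins 47 mm behind the grasp point.
Start: joints at [1.028, 0.434, 0.025, 1.573, -0.012, 1.134, -0.075], TCP at [0.266, -0.566, 0.292] pointing down, gripper open.
Joint ranges: [-2.62, 2.62], [-0.44, 2.09], [-1.27, 1.32], [0.08, 2.57], [-1.32, 4.46], [0.12, 2], [-2.74, 2.74]. Speed limits (rad/s): [2.22, 2.22, 3.01, 3.01, 3.14, 3.14, 3.14].

### API

Orientations are given as a rotation vector (axis times angle).
In Python, from cell import arm gives the robot as it stands.
- The arm moves only by the tool carry_out, never from a script. Its argument "plan" is a list of rows, each a list of 5 numbers: the shift along the world's x, y, z in cm, then the turn about the world's z in rad, then the finger opening in cm, from 0 to 9.18. In form: [[tx, ty, tz, spin, fingers], ...]. A call has 1 to 20 rows; each row is the pose to reach, as a shift and turn from the pose measured when the call began; what a row does not reach only later rows make up. A row lasts 1/10 s, in which the tool goes at most 50 mm and 8.59 degrees, less where a joint would pass 70% of its speed; a pose out of reach is approached as far as the arm can. A call with a gripper value outside its range is refused whole. The fingers move at their own pace and stop on an object; "squeeze" is the grip in N (left out, the last holds). Time passes only in rows, so rows that repeat a pose let the fingers close. It gives the time, the measured TCP pose, the force and the opening at its end, in the units of the state.
- arm.observe(): the state, without advancing time (a new reading comes with each control period).
- arm.get_image(name): name is "scene" or "side" or "wrist"; returns (picture, depth): 480x640x3 uint8, red, green, blue; 480x640 float32, m along the optical axis (not along the pixel's ray), 0 where there is no reading.
- arm.get_calibration(name): a dict with "intrinsics" (3x3 intrinsics, pixels), "rvec" (rotation vector, rad) and "tvec" (3), from world to camera coordinates, as OpenCV has them; the wrist camera has in their place "tool_from_camera" (4x4, takes a point from camera to tool coordinates, whose origin is the TCP and whose axes are the flange's). Camera axes: x right, y down, z forward; pixel columns grow to the right and rows downward; lengths in m; the calibration is good to about 2 mm. A picture is of the moment at which its call begins: read the wrist's pose just before it. get_calibration takes no time and is no camera call.
- arm.sign_off(): hands the job in, once; it reports no verdict.
The state is a dict: "clock": time; "joints": joint angles; "dq": joint speeds; "joint_efforts": joint torques, N m; "position": TCP position; "ee_rot": TCP orientation; "force": force on the tool from outside, world axes, zero at the start; "ft_torque": the same for the moment, N m; "width": opening from 0.0 (shut) to 1.0 (fully open).
Only numpy, scipy, OpenCV 4.12 (cv2) and the standard library are available. Lean on these libraries where they do the work, as an engineer would, in place of code of your own. Each camera call takes 0.05 s, during which the arm holds its last target. There are 200 camera calls.

## Working session

There is one attempt and no reset: what is moved stays moved. The work goes in short steps, Python scripts to look and compute and a tool call to move; the robot and the scene stay as the last step left them, time stands still between calls to the robot, and variables do not carry over. Pictures are saved under pics/ and viewed, about 8 in all and at most 12, crops included, and the job is handed in when it is done.

Besides the shell and the picture viewer there is one more tool, called after ">>>" in YAML: its name, and indented under it one key for each argument. carry_out: Moves the arm, as the interface text tells. Its arguments: {"type":"object","properties":{"plan":{"type":"array"},"squeeze":{"type":"number"}},"required":["plan"]}

```bash
mkdir -p pics; ls; cat > h.py <<'E'
import numpy as np, cv2
from cell import arm
def cam(n, st=None):
    c=arm.get_calibration(n); K=np.array(c["intrinsics"])
    if n=="wrist":
        T=np.array(c["tool_from_camera"]); R=cv2.Rodrigues(np.array(st["ee_rot"]))[0]
        return K, R@T[:3,:3], R@T[:3,3]+np.array(st["position"])
    R=cv2.Rodrigues(np.array(c["rvec"],float))[0]; return K,R.T,-R.T@np.array(c["tvec"],float).ravel()
def ray(C,uv,z):
    K,R,o=C; uv=np.atleast_2d(uv).astype(float)
    d=(R@np.linalg.solve(K,np.c_[uv,np.ones(len(uv))].T)).T
    return o+d*((z-o[2])/d[:,2])[:,None]
def cloud(C,dep):
    K,R,o=C; v,u=np.indices(dep.shape); p=np.stack([(u-K[0,2])/K[0,0],(v-K[1,2])/K[1,1],np.ones(dep.shape)],-1)*dep[...,None]
    return p@R.T+o
def proj(C,P):
    K,R,o=C; q=(np.atleast_2d(P)-o)@R@K.T; return q[:,:2]/q[:,2:]
def snap(n,f):
    st=arm.observe(); im,d=arm.get_image(n); cv2.imwrite(f"pics/{f}.png",im[...,::-1]); np.savez(f"{f}.npz",im=im,d=d); return im,d,cam(n,st)
E
python3 - <<'E'
from h import *
print(arm.observe())
for n in("scene","side","wrist"):
    im,d,C=snap(n,n+"0"); print(n,C[2],C[1][:,2],C[0][0,0],(d>0).mean())
a=[cv2.imread(f"pics/{n}0.png") for n in("scene","side","wrist")]
E
```

```text
pics
{'clock': 0.0, 'joints': array([ 1.02840563,  0.43518539,  0.02501167,  1.5741163 , -0.01160371,
        1.13400025, -0.07506593]), 'dq': array([ 0.00073933, -0.00137155,  0.00128667, -0.00093281, -0.00182635,
       -0.00087709, -0.00064416]), 'joint_efforts': array([-5.81720287e-04, -6.67851663e+01,  9.84916762e-01, -3.14461219e+01,
       -6.05734158e-02,  4.28639946e-02,  1.54954964e-04]), 'position': array([ 0.26585237, -0.56517568,  0.29146127]), 'ee_rot': array([-3.06451913e+00, -6.84832434e-01,  7.69103537e-04]), 'force': array([-0.79412564, -0.80577472,  0.73532371]), 'ft_torque': array([ 0.02033415, -0.00229961, -0.05721941]), 'width': 1.0008419518548195}
scene [ 0.97813012 -0.54383336  0.85831578] [-0.39592833  0.46634267 -0.79105327] 614.5521849060757 0.9958951822916666
side [ 0.1740828  -0.47073274  0.71291624] [ 0.46054155  0.49521251 -0.73665871] 482.96369021863484 0.98599609375
wrist [ 0.33739077 -0.53230986  0.38555116] [-0.26231587 -0.12211138 -0.95722473] 365.1014835864371 0.9959375
```

View pics/scene0.png

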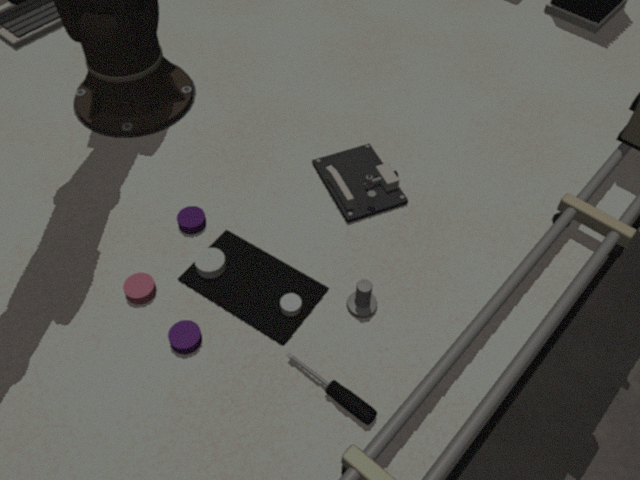

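View pics/side0.png

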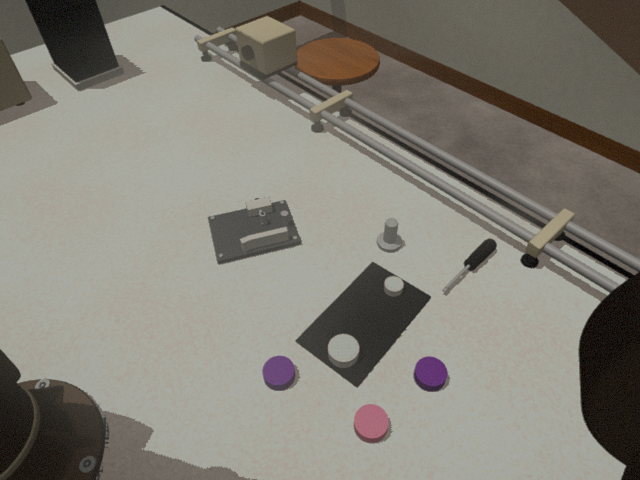

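Scene picture: grey large mirror at (210,262), small one at (290,304), and pink/purple look-alikes at (192,219), (140,288) and (185,336), which are excluded by colour. The nest is at about (360,182), with the rail on the left, the block on the right and the open end at the top. Side picture: large mirror (343,350), small (393,286), nest (255,230) with its open end to the left. I'll measure these and take one enlarged crop.

```bash
cat > m.py <<'E'
from h import *
def disc(n,f,c,z,rad=60):
    D=np.load(f+".npz"); im=D["im"]; C=cam(n); 
    hsv=cv2.cvtColor(im,cv2.COLOR_RGB2HSV); g=hsv[...,2]
    m=((g>95)).astype(np.uint8); w=np.zeros_like(m); cv2.circle(w,c,rad,1,-1); m&=w
    k,l,s,cc=cv2.connectedComponentsWithStats(m); i=l[c[1],c[0]]
    P=cloud(C,D["d"])[l==i]; 
    top=P[P[:,2]>np.percentile(P[:,2],95)-0.006]
    e=cv2.minEnclosingCircle(top[:,:2].astype(np.float32))
    print(n,c,"area",s[i],"top z",np.median(top[:,2]),"circ",e, "pix median",g[l==i].mean())
for n,cs in(("scene",[(210,260),(290,302)]),("side",[(343,350),(393,286)])):
    for c in cs: disc(n,n+"0",c,.026,40)
# plate
for n,c in(("scene",(360,182)),("side",(255,230))):
    D=np.load(n+"0.npz"); im=D["im"]; C=cam(n); P=cloud(C,D["d"]); 
    w=np.zeros(im.shape[:2],np.uint8); cv2.circle(w,c,65,1,-1)
    g=im.max(2); m=((g<85)&(w>0)).astype(np.uint8)
    m=cv2.morphologyEx(m,cv2.MORPH_CLOSE,np.ones((5,5)))
    k,l,s,cc=cv2.connectedComponentsWithStats(m); i=1+np.argmax(s[1:,4])
    cn=max(cv2.findContours((l==i).astype(np.uint8),0,2)[0],key=cv2.contourArea)
    XY=ray(C,cn[:,0],.012)[:,:2]; r=cv2.minAreaRect(XY.astype(np.float32)); print(n,"plate",r,cv2.boxPoints(r).round(4).tolist(), "medz",np.median(P[l==i][:,2]))
    hi=(P[...,2]>.028)&(P[...,2]<.05)&(w>0)
    k,l,s,cc=cv2.connectedComponentsWithStats(hi.astype(np.uint8))
    for j in range(1,k):
        if s[j,4]>15: q=P[l==j]; rr=cv2.minAreaRect(q[:,:2].astype(np.float32)); print("  hi",s[j,4],cc[j].round(),rr,q[:,2].max().round(4))
a=cv2.imread("pics/scene0.png")
A=cv2.resize(a[120:350,110:420],None,fx=2.5,fy=2.5,interpolation=cv2.INTER_CUBIC); cv2.imwrite("pics/crop1.png",A)
E
python3 m.py
```

```text
scene (210, 260) area [ 170  220   75   80 2153] top z 0.0255001304798691 circ ((0.7033364176750183, -0.36777064204216003), 0.3264581561088562) pix median 122.47747329307943
scene (290, 302) area [280 293  21  18 295] top z 0.02160198573506178 circ ((0.6101338863372803, -0.16838482022285461), 0.017346763983368874) pix median 122.9728813559322
side (343, 350) area [328 334  32  28 733] top z 0.02603226162367167 circ ((0.324118971824646, -0.32657966017723083), 0.20816482603549957) pix median 157.06957708049114
side (393, 286) area [ 354  246   80   76 2137] top z 0.021882418726311137 circ ((0.398580402135849, -0.3128717541694641), 0.27454352378845215) pix median 163.72765559195133
scene plate ((0.5243446826934814, 0.12375562638044357), (0.1430782675743103, 0.17444026470184326), 64.38207244873047) [[0.4147999882698059, 0.09700000286102295], [0.5720999836921692, 0.0215000007301569], [0.633899986743927, 0.15060000121593475], [0.4765999913215637, 0.22599999606609344]] medz 0.011598224781510624
  hi 311 [387. 174.] ((0.5582945942878723, 0.15609996020793915), (0.03283098712563515, 0.05199703
[... 598 characters left out ...]
12], [0.557200014591217, 0.02590000070631504], [0.6136000156402588, 0.14259999990463257], [0.46869999170303345, 0.2125999927520752]] medz 0.011809495561391992
  hi 254 [258. 204.] ((0.5561686754226685, 0.1582149863243103), (0.03758369758725166, 0.049534253776073456), 65.03604125976562) 0.0361
  hi 58 [284. 215.] ((0.5696557760238647, 0.0891415923833847), (0.014987993985414505, 0.011919867247343063), 49.922794342041016) 0.0444
  hi 40 [262. 215.] ((0.5383597016334534, 0.12048307061195374), (0.011692755855619907, 0.011585618369281292), 68.56475830078125) 0.0418
  hi 384 [263. 236.] ((0.5070597529411316, 0.07599475979804993), (0.01822860725224018, 0.09139889478683472), 66.89873504638672) 0.0416
```

View pics/crop1.png

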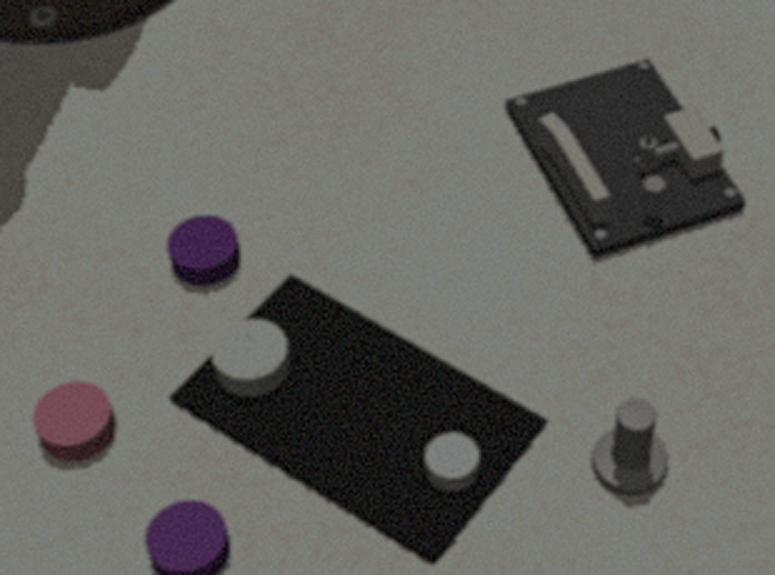

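The crop confirms it: the grey 50 mm disc at crop (250,352), scene (210,261), is the larger mirror. The other grey disc is clearly smaller, and the remaining ones are purple or pink. Now a finer disc position.

```bash
cat > m2.py <<'E'
from h import *
for n in("scene","side"):
    D=np.load(n+"0.npz"); C=cam(n); P=cloud(C,D["d"]); im=D["im"].astype(int); g=im.max(2)
    for nm,c,lo,hi in(("big",dict(scene=(210,260),side=(343,350))[n],.022,.032),("purple",dict(scene=(192,217),side=(279,370))[n],.012,.03),("post",dict(scene=(364,290),side=(391,230))[n],.05,.07)):
        w=np.zeros(g.shape,np.uint8); cv2.circle(w,c,26,1,-1)
        q=P[(w>0)&(P[...,2]>lo)&(P[...,2]<hi)]
        e=cv2.minEnclosingCircle(q[:,:2].astype(np.float32)); print(n,nm,len(q),np.round(q[:,:2].mean(0),4),np.round((q[:,:2].max(0)+q[:,:2].min(0))/2,4),e[1],np.median(q[:,2]))
E
python3 m2.py
```

```text
scene big 594 [ 0.4552 -0.1999] [ 0.4541 -0.199 ] 0.02637115679681301 0.025394971986892667
scene purple 549 [ 0.3581 -0.1562] [ 0.3566 -0.1553] 0.02730013243854046 0.01924420937010385
scene post 211 [ 0.6927 -0.0878] [ 0.6918 -0.0858] 0.013149607926607132 0.0586438854098591
side big 717 [ 0.4523 -0.1978] [ 0.4529 -0.1966] 0.025749018415808678 0.025994066986694042
side purple 813 [ 0.3536 -0.1546] [ 0.3544 -0.1533] 0.02550283819437027 0.01993528497826802
side post 138 [ 0.6879 -0.0856] [ 0.6897 -0.0838] 0.013227337971329689 0.058538380844136095
```

>>> carry_out:
  plan:
    - [1,2,0,-0.05,7.5]
    - [3,6,-0.5,-0.13,7.5]
    - [5,10,-1,-0.22,7.5]
    - [7,14,-2,-0.32,7.5]
    - [9,18,-3,-0.42,7.5]
    - [11,22,-4,-0.52,7.5]
    - [13,26,-5,-0.62,7.5]
    - [15,30,-6,-0.72,7.5]
    - [17,33,-7,-0.82,7.5]
    - [18,35.5,-8,-0.86,7.5]
    - [18.7,36.6,-9,-0.885,7.5]
    - [18.7,36.6,-9,-0.885,7.5]
    - [18.7,36.6,-9,-0.885,7.5]
    - [18.7,36.6,-9,-0.885,7.5]

```text
clock: 1.55
position: [0.4525, -0.2006, 0.2021]
ee_rot: [-3.063, 0.695, -0.001]
force: [-0.7, -0.5, -0.6]
width: 0.819
```

```bash
python3 - <<'E'
from h import *
im,d,C=snap("wrist","w1"); st=arm.observe(); print(st["position"],st["ee_rot"],st["width"],st["force"],st["clock"])
R=cv2.Rodrigues(st["ee_rot"])[0]; print("jaw deg",np.degrees(np.arctan2(R[1,1],R[0,1])))
P=cloud(C,d); w=(np.hypot(P[...,0]-.4535,P[...,1]+.1985)<.04)&(P[...,2]>.021)&(P[...,2]<.032)
q=P[w]; print(len(q),q.mean(0),cv2.minEnclosingCircle(q[:,:2].astype(np.float32)))
print(proj(C,[[.4535,-.1985,.026]]))
E
```

```text
[ 0.45257214 -0.20063188  0.2021451 ] [-3.06283073e+00  6.96036744e-01 -1.31572208e-03] 0.8161226822179848 [-0.49029556  0.38358287  0.20576848] 1.6
jaw deg -115.60634062833809
3273 [ 0.45650901 -0.19856181  0.02763875] ((0.4553956389427185, -0.19797314703464508), 0.025420038029551506)
[[315.77456008 231.542135  ]]
```

View pics/w1.png

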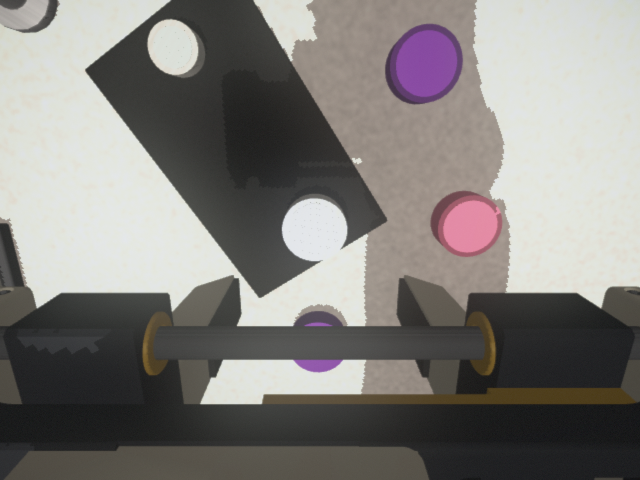

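The wrist view shows the large mirror at (315,228), nearly centred between the jaws, with the purple disc beyond it and clear of the fingers. Descending to grip.

>>> carry_out:
  plan:
    - [0.2,0.25,-2,0,7.5]
    - [0.2,0.25,-4.5,0,7.5]
    - [0.2,0.25,-7,0,7.5]
    - [0.2,0.25,-9,0,7.5]
    - [0.2,0.25,-10.5,0,7.5]
    - [0.2,0.25,-11.5,0,7.5]
    - [0.2,0.25,-12.2,0,7.5]
    - [0.2,0.25,-12.7,0,7.5]
    - [0.2,0.25,-12.7,0,7.5]
    - [0.2,0.25,-12.7,0,7.5]
    - [0.2,0.25,-12.7,0,6]
    - [0.2,0.25,-12.7,0,5]
    - [0.2,0.25,-12.7,0,4.5]
    - [0.2,0.25,-12.7,0,4.5]
    - [0.2,0.25,-12.7,0,4.5]
    - [0.2,0.25,-12.7,0,4.5]
  squeeze: 15

```text
clock: 3.2
position: [0.4547, -0.1981, 0.0753]
ee_rot: [-3.063, 0.696, -0.002]
force: [-0.8, 0.3, 3.5]
width: 0.54
```

>>> carry_out:
  plan:
    - [0,0,0.5,0,4.5]
    - [0,0,2,0,4.5]
    - [0,0,4,0,4.5]
    - [0,0,6,0,4.5]
    - [0,1,8,0,4.5]
    - [0.1,3,9,0,4.5]
    - [0.3,6,9,0,4.5]
    - [0.4,9,9,0,4.5]
    - [0.5,12,9,0,4.5]
    - [0.6,15,9,0,4.5]
    - [0.7,18,9,0,4.5]
    - [0.8,21,9,0,4.5]
    - [1,24,9,0,4.5]
    - [1.1,27,9,0,4.5]
    - [1.2,29.5,9,0,4.5]
    - [1.3,31.5,9,0,4.5]
    - [1.3,32.6,9,0,4.5]
    - [1.3,32.6,9,0,4.5]
    - [1.3,32.6,9,0,4.5]
    - [1.3,32.6,9,0,4.5]

```text
clock: 5.2
position: [0.4676, 0.1264, 0.1653]
ee_rot: [3.063, -0.699, 0.001]
force: [0.5, -1.1, -1.4]
width: 0.54
```

```bash
cat > nest.py <<'E'
from h import *
import sys
f=sys.argv[1]; im,d,C=snap("wrist",f); st=arm.observe(); print(st["position"],st["width"],st["force"],st["clock"])
P=cloud(C,d); S=np.array([.540,.0935]); t=np.radians(-25.5); X=np.array([np.cos(t),np.sin(t)]); Y=np.array([-X[1],X[0]])
L=np.stack([(P[...,:2]-S)@X,(P[...,:2]-S)@Y],-1)
for nm,c,lo,hi,r in(("stop",(.03,.008),.038,.05,.013),("roller",(-.0116,.0237),.035,.046,.011)):
    w=(np.hypot(L[...,0]-c[0],L[...,1]-c[1])<r)&(P[...,2]>lo)&(P[...,2]<hi); q=L[w]
    if len(q)>5: print(nm,len(q),np.round(cv2.minEnclosingCircle(q.astype(np.float32))[0],4),np.round(q.mean(0),4),"want",c,np.median(P[w][:,2]))
w=(L[...,0]>-.045)&(L[...,0]<.022)&(L[...,1]<-.015)&(L[...,1]>-.045)&(P[...,2]>.033)&(P[...,2]<.044)
q=L[w]; print("rail",len(q)); 
if len(q)>20:
    for a in np.arange(-.045,.02,.013):
        k=q[(q[:,0]>a)&(q[:,0]<a+.013)]
        if len(k)>5: print("  x",round(a+.0065,4),"y in/out",np.percentile(k[:,1],[99,1]).round(4))
    k=np.polyfit(q[:,0],q[:,1],1); print("  slope deg",np.degrees(np.arctan(k[0])))
w=(L[...,0]<-.05)&(L[...,0]>-.12)&(P[...,2]>.005)&(P[...,2]<.018); print("plate z",np.median(P[...,2][w]))
E
python3 nest.py w2
```

```text
[0.46767938 0.12652469 0.1652876 ] 0.5401846553566328 [-0.24355976 -0.05806554 -1.43954035] 5.25
stop 666 [0.0312 0.0097] [0.0313 0.0097] want (0.03, 0.008) 0.04355531830210581
roller 354 [-0.0102  0.0255] [-0.0101  0.0252] want (-0.0116, 0.0237) 0.039644234222572336
rail 2533
  x -0.0385 y in/out [-0.0231 -0.0351]
  x -0.0255 y in/out [-0.0231 -0.035 ]
  x -0.0125 y in/out [-0.0231 -0.035 ]
  x 0.0005 y in/out [-0.0232 -0.0351]
  x 0.0135 y in/out [-0.0232 -0.0351]
  slope deg -0.07309319839369574
plate z 0.013484768378401416
```

View pics/w2.png

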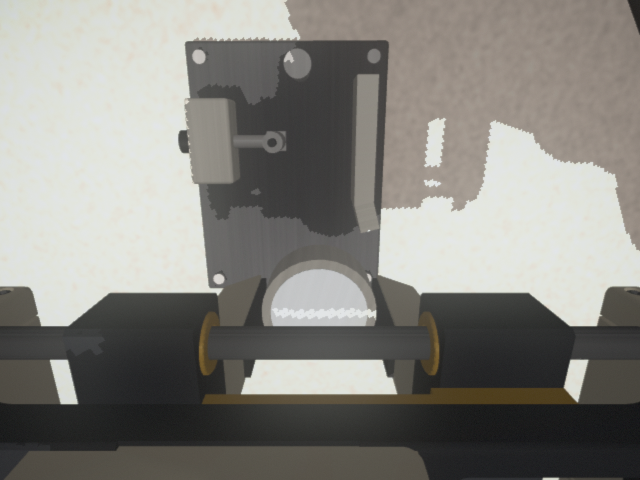

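The wrist view shows rail, roller (274,142) and stop (298,62). The nest is consistent with my estimate to within 2 mm, and its angle is confirmed. The mirror is held at (320,308) over the open end. Lowering onto the apron.

>>> carry_out:
  plan:
    - [0.2,0.25,-1,0,4.5]
    - [0.2,0.25,-3,0,4.5]
    - [0.2,0.25,-5,0,4.5]
    - [0.2,0.25,-6.5,0,4.5]
    - [0.2,0.25,-7.3,0,4.5]
    - [0.2,0.25,-7.7,0,4.5]
    - [0.2,0.25,-8,0,4.5]
    - [0.2,0.25,-8.2,0,4.5]
    - [0.2,0.25,-8.3,0,4.5]
    - [0.2,0.25,-8.3,0,4.5]

```text
clock: 6.25
position: [0.4699, 0.129, 0.0826]
ee_rot: [-3.062, 0.699, -0.002]
force: [0.4, 0.0, -0.8]
width: 0.54
```

>>> carry_out:
  plan:
    - [0,0,-0.05,0,4.5]
    - [0,0,-0.1,0,4.5]
    - [0,0,-0.13,0,4.5]
    - [0,0,-0.15,0,4.5]
    - [0,0,-0.15,0,4.5]

```text
clock: 6.75
position: [0.4699, 0.1291, 0.0813]
ee_rot: [-3.062, 0.699, -0.003]
force: [-1.1, -0.7, 4.4]
width: 0.54
```

>>> carry_out:
  plan:
    - [0,0,0,0,5]
    - [0,0,0,0,5.5]
    - [0,0,0,0,6]
    - [0,0,0,0,6.2]
    - [0,0,0,0,6.2]
    - [0,0,1,0,6.2]
    - [0,0,3,0,6.2]
    - [0,0,5,0,6.2]
    - [-1,0.5,5.5,0,6.2]
    - [-2.5,1.2,5.5,0,4]
    - [-4.5,2.15,5.5,0,2]
    - [-4.5,2.15,5.5,0,0]
    - [-4.5,2.15,5.5,0,0]
    - [-4.5,2.15,5.5,0,0]
    - [-4.5,2.15,5.5,0,0]
    - [-4.5,2.15,5.5,0,0]
    - [-4.5,2.15,5.5,0,0]

```text
clock: 8.45
position: [0.4252, 0.1504, 0.1362]
ee_rot: [-3.062, 0.7, -0.003]
force: [-0.1, -0.1, 0.7]
width: 0.032
```

```bash
cat > mir.py <<'E'
from h import *
import sys
S=np.array([.5415,.0943]); t=np.radians(-25.5); X=np.array([np.cos(t),np.sin(t)]); Y=np.array([-X[1],X[0]])
f=sys.argv[1]; st=arm.observe(); print(st["position"],st["width"],st["force"],st["clock"]); p=st["position"][:2]-S; print("tool in nest mm",1e3*p@X,1e3*p@Y)
x0=float(sys.argv[2])
for n in("wrist","side","scene"):
    im,d,C=snap(n,f+n); P=cloud(C,d); L=np.stack([(P[...,:2]-S)@X,(P[...,:2]-S)@Y],-1)*1e3
    w=(np.hypot(L[...,0]-x0,L[...,1])<30)&(P[...,2]>.026)&(P[...,2]<.0355)&(im.min(2)>60); q=L[w]
    if len(q)>20: print(n,len(q),cv2.minEnclosingCircle(q.astype(np.float32)),np.median(P[w][:,2]),"range",q.min(0),q.max(0))
E
python3 mir.py a -80
```

```text
[0.42516317 0.15041146 0.13619851] 0.03174624977656418 [-0.09272032 -0.13424616  0.73604861] 8.45
tool in nest mm -129.16051563344706 0.5610824091403553
wrist 6658 ((-78.90995025634766, 0.4950169026851654), 25.0632381439209) 0.03379559984352917 range [-103.62971386  -24.2063027 ] [-54.26265053  25.4910249 ]
side 435 ((-84.24948120117188, 1.169395923614502), 27.67841911315918) 0.031877364197024805 range [-106.3445277   -26.29548829] [-57.10443387  28.5612011 ]
scene 377 ((-79.36947631835938, -0.513659656047821), 26.286645889282227) 0.03188118041262411 range [-104.88474243  -25.06234713] [-55.22259468  24.17793445]
```

View pics/awrist.png

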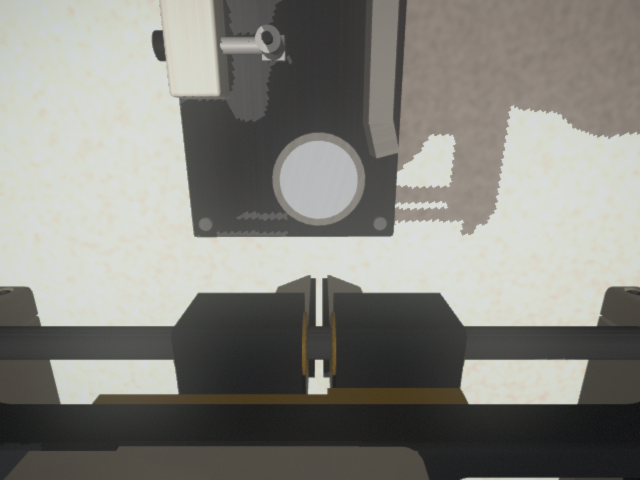

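The mirror lies flat at (318,179) on the open end, centred on the push line. I'll lower the closed fingers behind it and push to just before the roller.

>>> carry_out:
  plan:
    - [0,0,-2,0,0]
    - [0,0,-4,0,0]
    - [0,0,-5,0,0]
    - [0,0,-5.35,0,0]
    - [0,0,-5.35,0,0]
    - [0.45,-0.21,-5.35,0,0]
    - [0.9,-0.43,-5.35,0,0]
    - [1.2,-0.57,-5.35,0,0]
    - [1.5,-0.72,-5.35,0,0]
    - [1.8,-0.86,-5.35,0,0]
    - [2.1,-1,-5.35,0,0]
    - [2.5,-1.19,-5.35,0,0]
    - [2.9,-1.38,-5.35,0,0]
    - [3.3,-1.57,-5.35,0,0]
    - [3.7,-1.76,-5.35,0,0]
    - [4.1,-1.96,-5.35,0,0]
    - [4.5,-2.15,-5.35,0,0]
    - [4.9,-2.34,-5.35,0,0]
    - [5.1,-2.43,-5.35,0,0]
    - [5.1,-2.43,-5.35,0,0]

```text
clock: 10.6
position: [0.4764, 0.126, 0.0828]
ee_rot: [-3.062, 0.7, -0.003]
force: [-0.7, 0.0, -0.3]
width: 0.005
```

```bash
python3 mir.py b -38
```

```text
[0.47643428 0.12599467 0.0827507 ] 0.005159392912139764 [-0.73236234  0.03417801 -0.27842613] 10.6
tool in nest mm -72.37226858940676 0.5956253381479345
wrist 11880 ((-38.805171966552734, -1.7664276361465454), 29.033693313598633) 0.03375884737166275 range [-62.49343638 -25.68079251] [-10.46589468  25.31121687]
side 122 ((-27.266845703125, 2.3294107913970947), 21.8416690826416) 0.031982437843641576 range [-30.77537629 -19.45142146] [-13.64112045  24.16266461]
scene 394 ((-37.405860900878906, -1.4837877750396729), 27.33489418029785) 0.031746019383344315 range [-61.94975508 -27.00132417] [-10.44567709  25.27305608]
```

>>> carry_out:
  plan:
    - [0.18,-0.09,0,0,0]
    - [0.36,-0.17,0,0,0]
    - [0.54,-0.26,0,0,0]
    - [0.72,-0.34,0,0,0]
    - [0.9,-0.43,0,0,0]
    - [1.08,-0.52,0,0,0]
    - [1.26,-0.6,0,0,0]
    - [1.44,-0.69,0,0,0]
    - [1.62,-0.77,0,0,0]
    - [1.8,-0.86,0,0,0]

```text
clock: 11.75
position: [0.493, 0.1185, 0.0827]
ee_rot: [-3.062, 0.697, 0.0]
force: [-4.0, 3.9, 3.3]
width: 0.004
```

>>> carry_out:
  plan:
    - [0.18,-0.09,0,0,0]
    - [0.36,-0.17,0,0,0]
    - [0.54,-0.26,0,0,0]
    - [0.72,-0.34,0,0,0]
    - [0.85,-0.41,0,0,0]
    - [0.99,-0.47,0,0,0]

```text
clock: 12.35
position: [0.5031, 0.114, 0.0826]
ee_rot: [-3.062, 0.697, 0.0]
force: [-1.7, 2.7, 0.6]
width: 0.005
```

```bash
python3 mir.py c -6; python3 nest.py c2; python3 -c "
import cv2;a=cv2.imread('pics/cwrist.png');cv2.imwrite('pics/ccrop.png',cv2.resize(a[:330,150:480],None,fx=1.8,fy=1.8))"
```

```text
[0.50310388 0.11398684 0.08264601] 0.005076643856842459 [-1.66140024  2.67669979  0.63622999] 12.35
tool in nest mm -43.13117320314488 1.2390969717841327
wrist 11963 ((-5.994781970977783, 0.004510087426751852), 29.98727035522461) 0.033720355126084345 range [-33.66586185 -24.89744767] [18.20738793 29.97539234]
side 75 ((5.745406150817871, 0.6709327697753906), 20.279035568237305) 0.03179331278358233 range [  2.56328718 -19.60481087] [23.48439231 20.94667653]
scene 403 ((-5.756412506103516, -2.0638339519500732), 27.07170867919922) 0.03163023548085031 range [-31.5381396  -26.53662097] [19.67542808 24.84279914]
[0.5033252  0.11329963 0.08267168] 0.0068365810363641664 [-0.55158848  0.87048226 -0.45136435] 12.55
stop 1438 [0.0312 0.0097] [0.0314 0.0097] want (0.03, 0.008) 0.04353266547201347
roller 599 [-0.0113  0.0238] [-0.0095  0.0295] want (-0.0116, 0.0237) 0.039644964246868836
rail 5178
  x -0.0255 y in/out [-0.0153 -0.0351]
  x -0.0125 y in/out [-0.0152 -0.0351]
  x 0.0005 y in/out [-0.0152 -0.035 ]
  x 0.0135 y in/out [-0.0154 -0.0351]
  slope deg -1.292131879448342
plate z 0.013356602646141552
```

View pics/ccrop.png

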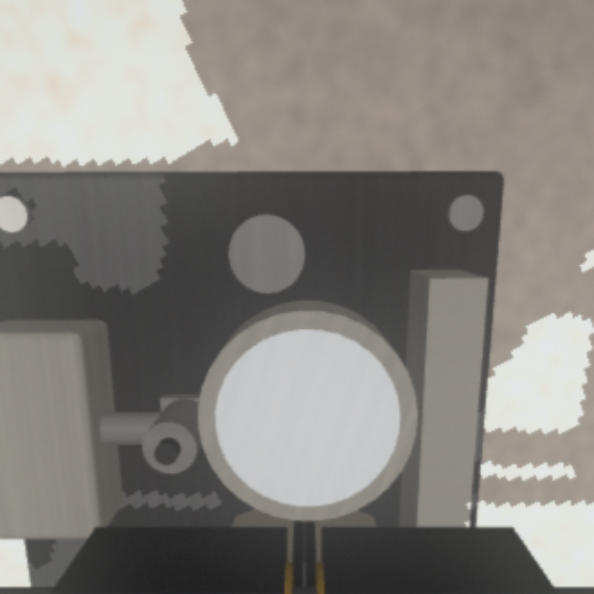

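The crop shows the mirror between rail and roller, past the widest point, with a few mm left to the stop. Slow advance now.

>>> carry_out:
  plan:
    - [0.09,-0.04,0,0,0]
    - [0.18,-0.09,0,0,0]
    - [0.27,-0.13,0,0,0]
    - [0.36,-0.17,0,0,0]
    - [0.45,-0.21,0,0,0]
    - [0.45,-0.21,0,0,0]

```text
clock: 13.15
position: [0.5081, 0.1109, 0.0827]
ee_rot: [-3.062, 0.699, -0.001]
force: [0.4, -0.4, -0.2]
width: 0.006
```

>>> carry_out:
  plan:
    - [0.05,-0.02,0,0,0]
    - [0.09,-0.04,0,0,0]
    - [0.09,-0.04,0,0,0]

```text
clock: 13.45
position: [0.5091, 0.1105, 0.0827]
ee_rot: [-3.062, 0.699, -0.001]
force: [-0.5, -0.2, 0.2]
width: 0.003
```

>>> carry_out:
  plan:
    - [0.05,-0.02,0,0,0]
    - [0.05,-0.02,0,0,0]

```text
clock: 13.65
position: [0.5093, 0.1104, 0.0827]
ee_rot: [-3.063, 0.699, -0.001]
force: [-0.9, -0.2, 0.9]
width: 0.007
```

>>> carry_out:
  plan:
    - [0.05,-0.02,0,0,0]
    - [0.09,-0.04,0,0,0]
    - [0.09,-0.04,0,0,0]

```text
clock: 13.95
position: [0.5096, 0.1103, 0.0826]
ee_rot: [-3.063, 0.698, 0.001]
force: [-5.8, 2.6, 4.0]
width: 0.004
```

>>> carry_out:
  plan:
    - [0.03,-0.015,0,0,0]
    - [0.05,-0.02,0,0,0]
    - [0.05,-0.02,0,0,0]

```text
clock: 14.25
position: [0.5096, 0.1103, 0.0825]
ee_rot: [-3.063, 0.698, 0.003]
force: [-4.9, 1.7, 2.9]
width: 0.006
```

Force is rising with no motion. One slightly firmer push to be sure it's the stop.

>>> carry_out:
  plan:
    - [0.05,-0.02,0,0,0]
    - [0.1,-0.05,0,0,0]
    - [0.14,-0.07,0,0,0]
    - [0.14,-0.07,0,0,0]

```text
clock: 14.65
position: [0.5098, 0.1103, 0.0825]
ee_rot: [3.063, -0.696, -0.006]
force: [-7.6, 4.3, 5.9]
width: 0.002
```

```bash
python3 mir.py d 0; python3 -c "
import cv2;a=cv2.imread('pics/dwrist.png');cv2.imwrite('pics/dcrop.png',cv2.resize(a[:330,150:480],None,fx=1.8,fy=1.8))"
```

```text
[0.50982905 0.11025838 0.0824502 ] 0.001851174736193327 [-7.55508637  4.25783586  5.94984589] 14.65
tool in nest mm -35.45599723029387 0.7691019561237471
wrist 11796 ((-0.08017966151237488, -0.026868145912885666), 29.85369873046875) 0.033753132530074836 range [-26.0173411  -24.80565997] [25.58465991 29.38649914]
side 69 ((14.580921173095703, -0.4132537841796875), 16.995040893554688) 0.03190629583216309 range [ 11.37124275 -17.40772761] [29.46492747 16.58122036]
scene 395 ((0.16690444946289062, -1.8064422607421875), 28.03607749938965) 0.03155370004027258 range [-25.07073932 -27.58994222] [26.77519792 24.56476532]
```

View pics/dcrop.png

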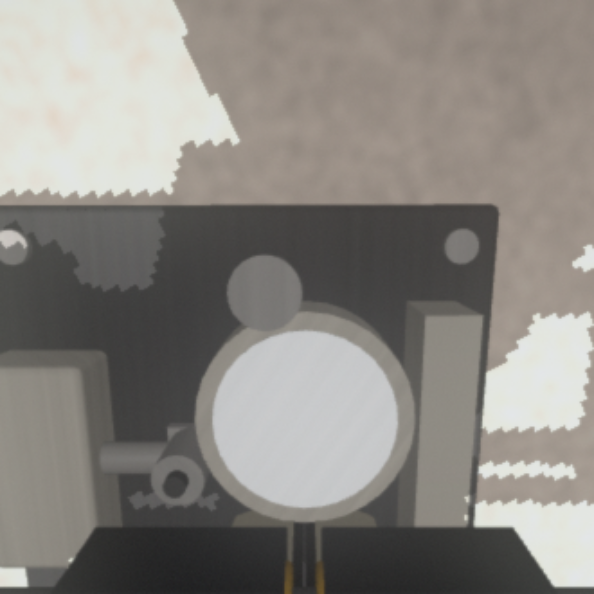

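The stop is met (8.7 N along the push, no further travel). Backing straight off and lifting for a check.

>>> carry_out:
  plan:
    - [-0.1,0.05,0,0,0]
    - [-0.5,0.24,0,0,0]
    - [-1.3,0.62,0,0,0]
    - [-2.5,1.2,0,0,0]
    - [-3,1.4,2,0,0]
    - [-3,1.4,5,0,0]
    - [-3,1.4,8,0,0]
    - [-3,1.4,10,0,0]
    - [-3,1.4,10,0,0]
    - [-3,1.4,10,0,0]
    - [-3,1.4,10,0,0]

```text
clock: 15.9
position: [0.4789, 0.1242, 0.1815]
ee_rot: [3.063, -0.696, -0.008]
force: [-0.1, -0.2, -0.1]
width: 0.007
```

```bash
cat > fin.py <<'E'
from h import *
S=np.array([.5415,.0943]); t=np.radians(-25.5); X=np.array([np.cos(t),np.sin(t)]); Y=np.array([-X[1],X[0]])
im,d,C=snap("wrist","e"); st=arm.observe(); print(st["position"],st["force"],st["clock"])
P=cloud(C,d); L=np.stack([(P[...,:2]-S)@X,(P[...,:2]-S)@Y],-1)*1e3; Z=P[...,2]*1e3
def fit(nm,c,r,lo,hi):
    w=((np.hypot(L[...,0]-c[0],L[...,1]-c[1])<r)&(Z>lo)&(Z<hi)).astype(np.uint8)
    k,l,s,_=cv2.connectedComponentsWithStats(w); w=l==1+np.argmax(s[1:,4]); q=L[w]; e=cv2.minEnclosingCircle(q.astype(np.float32)); print(nm,len(q),np.round(e[0],2),"r",round(e[1],2),"mean",q.mean(0).round(2),"z",np.median(Z[w]).round(1)); return np.array(e[0])
m=fit("mirror",(0,0),30,31,36); s=fit("stop",(30,8),12,41,47); r=fit("roller",(-11.6,28.7),11,37.5,43)
w=(L[...,0]>-40)&(L[...,0]<20)&(L[...,1]<-15)&(L[...,1]>-45)&(Z>37.5)&(Z<43); ri=np.percentile(L[w][:,1],99); print("rail inner y",ri,"-> gap",m[1]-ri-25)
print("to stop",np.linalg.norm(m-s),"to roller",np.linalg.norm(m-r),"want 31; stop rel",s-m,"roller rel",r-m)
u=proj(C,[[*S,.032]])[0].astype(int); print(u); a=im[max(0,u[1]-110):u[1]+110,u[0]-140:u[0]+140,::-1]; cv2.imwrite("pics/ecrop.png",cv2.resize(a,None,fx=2.7,fy=2.7))
E
python3 fin.py
```

```text
[0.47893502 0.12413453 0.1813776 ] [0.59509425 0.01062162 0.58577481] 15.95
mirror 4919 [-0.63  0.7 ] r 26.41 mean [1.05 0.3 ] z 33.8
stop 546 [30.39  8.44] r 7.56 mean [30.37  8.34] z 43.5
roller 239 [-11.11  28.88] r 6.15 mean [-10.92  28.71] z 39.5
rail inner y -24.544168322111112 -> gap 0.2426975059757055
to stop 31.969378400320473 to roller 30.065103688375157 want 31; stop rel [31.0184527   7.73929888] roller rel [-10.47311205  28.18198687]
[317 138]
```

View pics/ecrop.png

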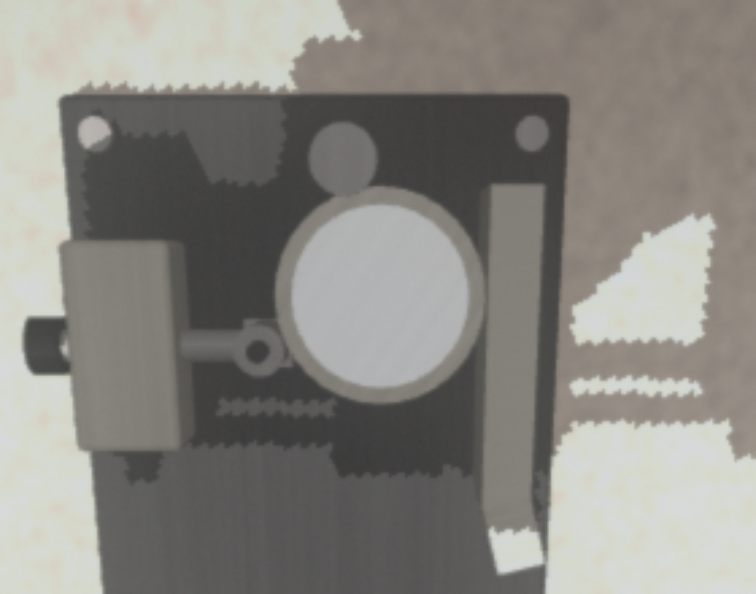

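```bash
python3 - <<'E'
from h import *
S=np.array([.5415,.0943]); t=np.radians(-25.5); X=np.array([np.cos(t),np.sin(t)]); Y=np.array([-X[1],X[0]])
D=np.load("e.npz"); im=D["im"]; C=cam("wrist",arm.observe()); u=proj(C,[[*S,.032]])[0].astype(int)
g=cv2.medianBlur(im[...,2],3); print(g[u[1],u[0]-45:u[0]+45:3])
w=np.zeros_like(g); cv2.circle(w,tuple(int(v) for v in u),44,1,-1)
m=((g>(int(g[u[1],u[0]])+100)//2+5)&(w>0)).astype(np.uint8); k,l,s,_=cv2.connectedComponentsWithStats(m)
cn=max(cv2.findContours((l==l[u[1],u[0]]).astype(np.uint8),0,1)[0],key=cv2.contourArea)
e=cv2.fitEllipse(cn); print(e); p=ray(C,[e[0]],.0336)[0,:2]-S; p=1e3*np.array([p@X,p@Y]); print("glass centre nest mm",p,"stop rel",np.array([30.38,8.4])-p, np.linalg.norm(np.array([30.38,8.4])-p))
E
```

```text
[ 63  63  80 119 126 179 180 179 180 180 180 180 179 179 180 180 179 180
 180 180 179 181 181 178 178 179 153 123 109 121]
((317.2926940917969, 137.14697265625), (65.13872528076172, 67.02189636230469), 177.3052520751953)
glass centre nest mm [1.08099288 0.24657257] stop rel [29.29900712  8.15342743] 30.412336267165443
```

```bash
python3 -c "
from cell import arm
print(arm.sign_off())"
```

```text
the job is handed in; nothing more can be done
None
```

The larger mirror is loaded in the nest, glass face up and, as far as I can measure, fully home. I handed the job in at about 16 s. The sign-off gives no verdict.

**What I did:** I gripped the 50 mm grey mirror on the mat with 15 N and set it flat on the apron. I then pushed it in slowly with closed fingers, past the roller to the stop. The readings peaked at about 5 N during the roller pass. At the stop the force rose to about 8.7 N along the push with no further travel, against the 30 N limit. I then backed straight off, and the gripper touches nothing.

**Last checks (wrist camera):**

| Distance from mirror centre | Measured | Nominal |
|---|---|---|
| To stop | 30.4 mm | 31 mm |
| To rail face | about 24.8 mm | 25 mm |

The roller sits against the rim, pushed out about 4.7 mm, where about 5 mm is expected with the mirror home.

**Disagreement:** A cruder circle fit on the depth points gave 32.0 mm to the stop and 30.1 mm to the roller, against 31 mm for both. Its fitted radius was too large (26.4 mm), so I trusted the glass-edge fit and the felt stop instead.

**Bystanders:** I did not go near the small mirror, screwdriver or post base, but I did not measure them again afterwards.

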